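# Show a plaque to the magnifier lamp

### The arm

A 6-joint arm with a two-finger parallel gripper is mounted at the origin on the work surface. World frame = base frame: x ahead of the robot, y to its left, z up, the work surface at z = 0. Lengths are in mm, angles in rad, forces in N, time in s.
With the tool pointing down it reaches from about 400 to 925 mm from the base axis. Payload 12.5 kg.
Tool frame: the origin (TCP) lies midway between the tips of the shut fingers; the grasp point (between the pads) lies 19 mm behind it; y points along the fingers, x is the direction in which the jaws open and shut, and the axes are right-handed (so a half turn about y gives the same grasp; the last joint's range is limited). The gripper opens to 95 mm and grips with 3 to 60 N. Pads are 20 mm wide; open, the fingers measure 119 mm over their backs; the gripper's body (75 mm by 180 mm) begins 59 mm behind the grasp point.
Start: joints at [0.998, 0.491, 1.559, -0, 1.092, -0.106], TCP at [281.256, 558.159, 214.661] pointing down, gripper open.
Joint ranges: [-3.1, 3.1], [-0.84, 2.19], [0.05, 2.79], [-1.13, 4.28], [0.06, 2.93], [-2.69, 2.69]. Speed limits (rad/s): [2.22, 2.22, 2.79, 3.14, 3.14, 3.14].

### API

Orientations are given as [roll, pitch, yaw] about the fixed x, y, z axes, in that order (R = Rz(yaw) Ry(pitch) Rx(roll)).
In Python, from cell import env, vision, job gives the robot as it stands.
- The arm moves only by the shell command python3 -m crank 'ROWS' [OPENING]. ROWS is JSON, a list of rows, each a list of 6 numbers: the shift along the tool's x, y, z in mm, then the turn, a rotation vector about the tool's x, y, z in degrees. In form: [[x, y, z, rx, ry, rz], ...]. A call has 1 to 5 rows; each row is the pose to reach, as a shift and turn from the pose measured when the call began, along the tool's axes at that moment; what a row does not reach only later rows make up. A row lasts 1/10 s, in which the tool goes at most 50 mm and 8.59 degrees, less where a joint would pass 70% of its speed; a pose out of reach is approached as far as the arm can. A call with a gripper value outside its range is refused whole. OPENING is the opening, from 0 (shut) to 1 (fully open), set as the call begins (- or left out, the last holds). The fingers move at their own pace and stop on an object; the grip force is fixed at half the most. Time passes only in rows, so rows that repeat a pose let the fingers close. It gives the time, the measured TCP pose, the force and the opening at its end, in the units of the state.
- env.state(): the state, without advancing time (a new reading comes with each control period).
- vision.read_camera(name): name is "scene" or "top"; returns (picture, depth): 400x640x3 uint8, blue, green, red; 400x640 float32, mm along the optical axis (not along the pixel's ray), 0 where there is no reading.
- vision.calibration(name): a dict with "vertical_fov" (degrees; the focal length in pixels is half the picture's height over the tangent of half this angle, whatever the lens; pixels are square), "cx", "cy" (the principal point, pixels), "pose" (4x4, takes a point from camera to world coordinates). Camera axes: x right, y down, z forward; pixel columns grow to the right and rows downward; lengths in mm; the calibration is good to about 2 mm. A picture is of the moment at which its call begins. calibration takes no time and is no camera call.
- job.job_done(): hands the job in, once; it reports no verdict.
The state is a dict: "t": time; "joints": joint angles; "qvel": joint speeds; "tau": joint torques, N m; "eef_pos": TCP position; "tcp_rot": TCP orientation; "ft_force": force on the tool from outside, world axes, zero at the start; "moment": the same for the moment, N m; "opening": opening from 0.0 (shut) to 1.0 (fully open).
Only numpy, scipy, OpenCV 4.12 (cv2) and the standard library are available. Lean on these libraries where they do the work, as an engineer would, in place of code of your own. Each camera call takes 0.05 s, during which the arm holds its last target.

### The job

Using the blade of the spatula, lever the clear lid of the grey find box open until it stands upright or beyond, letting nothing but the spatula touch the lid, and lay the spatula flat back on its cork pad. Then lift the bronze plaque out of the box and present it at the magnifier lamp: in the air, centred on the lens axis 170 mm in front of the lens, right way up, its blue-enamelled face turned to the lens and square to it. Finish while still holding it there, steady and touching nothing but the gripper, and leave the jar, the weight and the brush where they are.

Things in the scene. Friction and masses are not known exactly. Their poses are not given: they have to be found in the camera images.
- box: Fixed grey open box for finds, 120 (x) by 160 (y) by 80 (z) mm, walls 5 mm; origin at the centre of its underside, +z up, -x the front side (towards the robot), +x the hinge side. The middle 70 mm of its front rim is cut down by 12 mm, so that a window 70 wide and 12 mm high (z 68 to 80) lies under the lid there. Inside, black foam up to z = 31 mm with a slot 20 mm deep (bottom at z = 11) centred at x = -10, y = 0 mm, along y, in which the plaque stands.
- lid (a joint): Angle of the clear lid (orange strips along its front and hinge edges), rad: 0 shut, 1.57 upright, stop at 1.9. 128 by 164 by 4 mm, 100 g; it is hinged along y at the top of the box's far side, 60 mm in +x from the box's middle, at the height of its rim (80 mm above the table), and juts 8 mm beyond the box's front. The underside of the shut lid is at 80 mm. Its stiff hinge stays where it is left (about 0.1 Nm, 1 to 2 N at the front edge).
- lid_hinge (a point): The middle of the lid's hinge line, 80 mm above the table; axes as the box's: the hinge line runs along y, the shut lid lies towards -x.
- plaque (a point): Centre of the bronze plaque, a plate 12 (x) by 44 (y) by 64 (z) mm, about 250 g, standing upright in the foam of the box, so its centre is 43 mm above the table at the start and its top edge 5 mm below the lid. Axes: +z towards its top edge, +x out of its blue-enamelled front face (a blue disc, and a blue bar near the top edge), which looks to the hinge side of the box. The back is plain. It can be gripped across its 44 mm side edges with the faces left clear.
- spatula (a point): The grip point of the spatula, in the middle of its handle's height. Dark wooden handle 95 long, 18 (y) by 24 (z) mm, from x = -60 to +35 mm of this point; then a short brass neck; then a flat steel blade 24 wide and 2.5 mm thick, its tip 125 mm in +x from this point, its underside flush with the handle's underside, 12 mm below this point. +z is up when it lies flat. 80 g.
- spatula_tip (a point): The middle of the spatula blade's front edge, half-way through its 2.5 mm thickness; axes as the spatula's.
- pad: Fixed cork pad on which the spatula lies, 280 (x) by 160 (y) by 6 (z) mm; origin at the centre of its underside. The spatula is to lie on it with its grip point above the pad, between 100 mm in -x and 80 mm in +x of the pad's middle, and within 65 mm in y. It starts about 40 mm in -x of the middle, blade towards +x.
- lamp: Fixed magnifier lamp: round foot, upright post and tilted white ring head. Origin on the table right below the focus point, under a red cross marked on the flat grey base strip (3 mm); +x runs horizontally from there to the post, 240 mm away.
- lens: The lens in the lamp's white ring head (136 mm over all). Origin at the lens centre, in the face that looks at the work; +x is the lens axis, pointing out of the back of the head, away from the work and 0.42 rad upward; y is level. The face at the work looks to -x.
- focus (a point): The focus point: on the lens axis 170 mm in front of the lens, 200 mm above the table. Axes as the lens's: a well presented plaque has its centre here and its axes along these.
- jar: Amber jar, 56 mm wide and 75 mm high, origin at its underside; leave alone.
- weight: Small turned steel weight, 44 mm wide and 48 mm high, origin at its underside; leave alone.
- brush: Brush lying on the table, origin under it; leave alone.
There are look-alikes about, which are no part of the job. Of the things that look like the part that bears spatula, the middle-sized one is meant.

How it is judged (in metres and radians):
On the way, in this order (a step that is already met when the one before it is completed fails the run):
1. the spatula, held in the fingers, lifts the lid (value of joint lid between 0.25 and 1.3 rad and contact force between spatula_body and lid above 0.1 N and contact force between the fingers and spatula_body above 1 N), for 0.1 s.
2. the lid stands open, upright or nearly (over 1.4 rad) (value of joint lid above 1.4 rad), for 0.2 s.
3. the spatula lies flat on its pad, let go (x of spatula in the frame of pad between -0.1 and 0.08 m and y of spatula in the frame of pad between -0.065 and 0.065 m and z of spatula in the frame of pad below 0.026 m and angle between spatula's own z axis and vertical below 0.2 rad and contact force between the fingers and spatula_body below 0.1 N and linear speed of spatula_body below 0.02 m/s), for 0.2 s.
4. the plaque is lifted clear of the foam in the fingers (contact force between the fingers and plaque_body above 1 N and height (world z) of plaque above 0.1 m and contact force between plaque_body and box below 0.1 N), for 0.2 s.
At the end, for the whole second after the job is handed in: Fingers hold the plaque still and alone, centre within 15 mm of the focus, right way up, front to the lens and square within 0.17 rad (also about the lens axis); lid open over 1.4 rad; spatula let go, flat on its pad; jar, weight and brush within 30 mm of their starts (contact force between the fingers and plaque_body above 1 N and distance between plaque and focus below 0.015 m and height (world z) of plaque above 0.18 m and angle between the x axis of plaque and the x axis of lens, either way round below 0.17 rad and angle between the y axis of plaque and the y axis of lens, either way round below 0.17 rad and x of lens in the frame of plaque above 0.1 m and angle between plaque's own z axis and vertical below 0.8 rad and linear speed of plaque_body below 0.02 m/s and value of joint lid above 1.4 rad and contact force between plaque_body and lamp below 0.1 N and contact force between plaque_body and lens below 0.1 N and contact force between plaque_body and box below 0.1 N and contact force between plaque_body and lid below 0.1 N and contact force between each of plaque_body, the fingers and spatula_body below 0.1 N and x of spatula in the frame of pad between -0.1 and 0.08 m and y of spatula in the frame of pad between -0.065 and 0.065 m and z of spatula in the frame of pad below 0.026 m and angle between spatula's own z axis and vertical below 0.2 rad and distance of each of jar, weight, brush from where it was at the start of the episode below 0.03 m); the arm keeps its last pose, push and grip.
It fails at once if the robot touches the lid with anything but the spatula (contact force between any of the fingers, the arm and lid above 0.5 N).
It fails at once if the jar, the weight or the brush is pushed away by over 30 mm (distance of any of jar, weight, brush from where it was at the start of the episode above 0.03 m).
It also fails if it takes over 72 s, if anything falls off the work surface, if the arm or the gripper's body presses on something with over 40 N, if the wrist force passes 120 N, or if a joint passes its speed limit or range.

## Working session

There is one attempt and no reset: what is moved stays moved. The work goes in short steps, Python scripts to look and compute and a shell command to move; the robot and the scene stay as the last step left them, time stands still between calls to the robot, and variables do not carry over. Pictures are saved under pics/ and viewed, and the job is handed in when it is done.

```bash
ls; mkdir -p pics; python3 - <<'E'
from cell import env, vision
import cv2,numpy as np
print(env.state())
for n in("scene","top"):
    p,d=vision.read_camera(n); cv2.imwrite(f"pics/{n}0.png",p); np.savez(f"{n}0.npz",p=p,d=d); print(n,vision.calibration(n))
E
```

```text
pics
{'t': 0.0, 'joints': array([ 9.98412009e-01,  4.91579494e-01,  1.55946653e+00, -3.46106953e-06,
        1.09169843e+00, -1.05593020e-01]), 'qvel': array([-4.49652619e-05, -6.80558384e-05,  4.45828158e-04, -6.24136613e-04,
       -2.78207049e-04,  2.47626379e-03]), 'tau': array([-3.87104534e-03, -6.12637424e+01, -2.58173704e+01,  6.91517699e-02,
        4.82294220e-02, -1.45891827e-04]), 'eef_pos': array([281.10387026, 557.93445539, 214.04348357]), 'tcp_rot': array([-1.57067798e+00,  1.14571337e-03,  1.10400669e+00]), 'ft_force': array([0.7748533 , 0.28629999, 0.18238066]), 'moment': array([-0.06571706,  0.04356342,  0.00537345]), 'opening': 1.001585282723262}
scene {'vertical_fov': 57.25360878027185, 'cx': 322.0927245573528, 'cy': 199.31141313210088, 'pose': array([[ 5.92868142e-01,  5.30284184e-01, -6.06057794e-01,
         1.26271406e+03],
       [ 8.05284868e-01, -3.85848009e-01,  4.50152857e-01,
        -6.03697697e+02],
       [ 4.86274794e-03, -7.54930459e-01, -6.55786822e-01,
         9.35580683e+02],
       [ 0.00000000e+00,  0.00000000e+00,  0.00000000e+00,
         1.00000000e+00]])}
top {'vertical_fov': 50.65982419260038, 'cx': 311.6474185049082, 'cy': 204.81790535534032, 'pose': array([[ 2.07364172e-02, -9.95903855e-01,  8.80085963e-02,
         4.34014124e+02],
       [-9.99754931e-01, -1.99728445e-02,  9.54795906e-03,
        -1.14027293e+02],
       [-7.75106722e-03, -8.81850186e-02, -9.96073955e-01,
         1.71759107e+03],
       [ 0.00000000e+00,  0.00000000e+00,  0.00000000e+00,
         1.00000000e+00]])}
```

View pics/scene0.png

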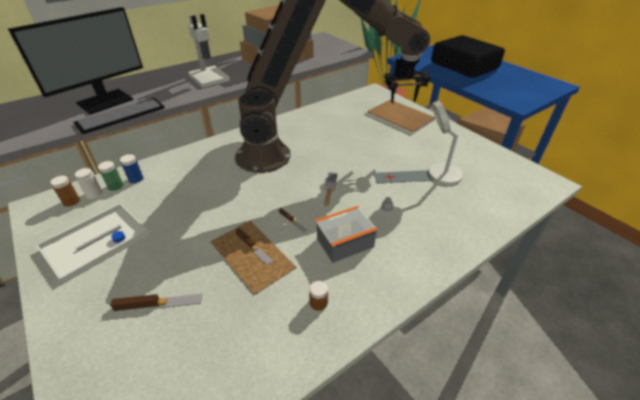

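View pics/top0.png

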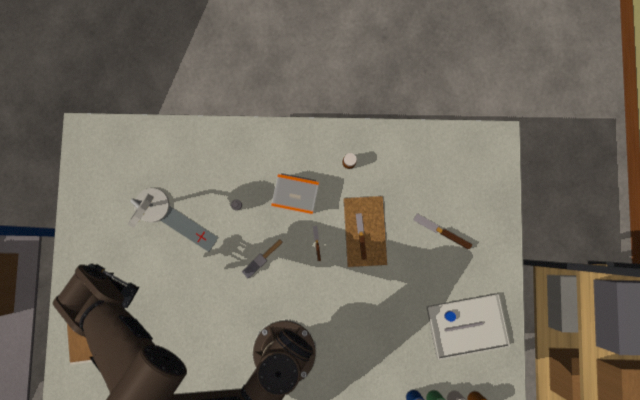

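The top picture shows three spatula-like tools: small at (317,242), middle-sized on the cork at (362,238), and large at (445,232). The box is at (296,194), the lamp cross at (201,237), the jar at (349,160), the weight at (236,205) and the brush at (265,258). I'll check my choice in closer crops.

```bash
python3 - <<'E'
import cv2
p=cv2.imread("pics/top0.png")
cv2.imwrite("pics/c1.png",cv2.resize(p[160:280,260:400],None,fx=5,fy=5,interpolation=cv2.INTER_CUBIC))
cv2.imwrite("pics/c2.png",cv2.resize(p[180:290,110:270],None,fx=5,fy=5,interpolation=cv2.INTER_CUBIC))
p=cv2.imread("pics/scene0.png")
cv2.imwrite("pics/c3.png",cv2.resize(p[190:300,200:390],None,fx=4,fy=4,interpolation=cv2.INTER_CUBIC))
cv2.imwrite("pics/c4.png",cv2.resize(p[90:220,310:480],None,fx=4,fy=4,interpolation=cv2.INTER_CUBIC))
E
```

```text
(no output)
```

View pics/c1.png

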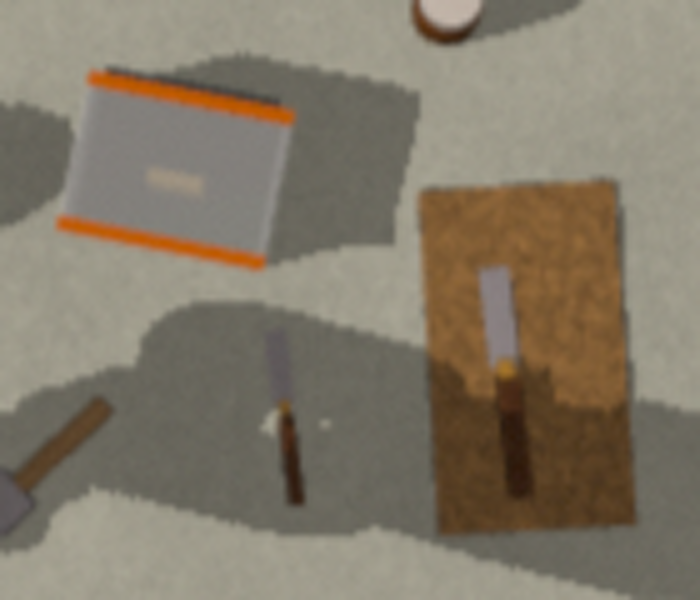

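View pics/c2.png

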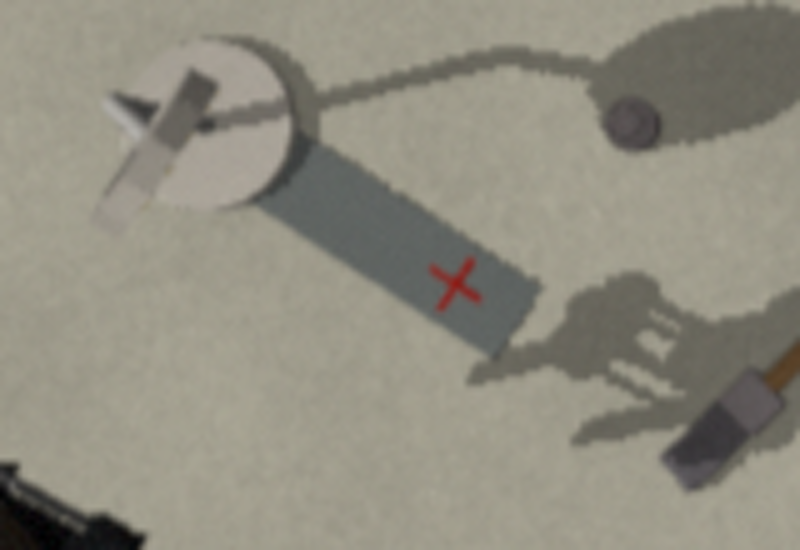

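View pics/c3.png

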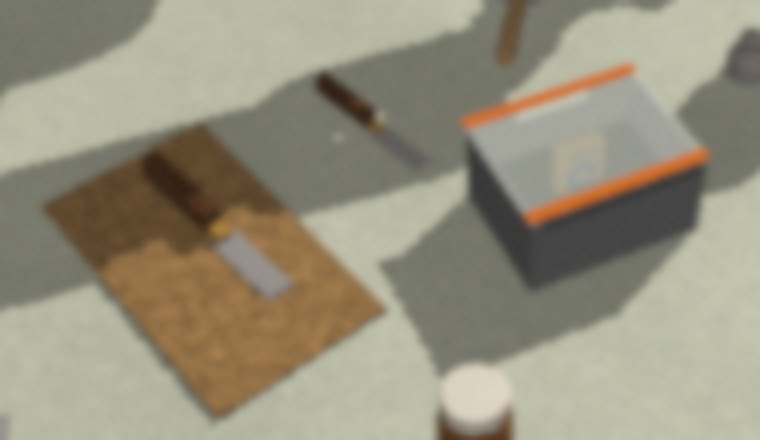

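View pics/c4.png

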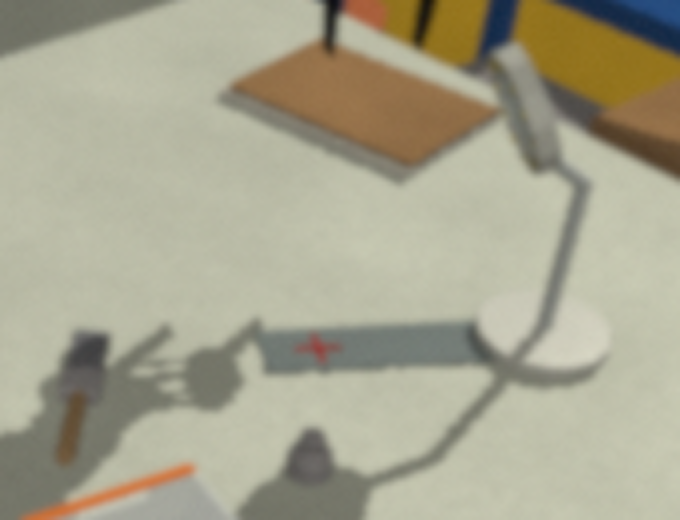

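```bash
cat > h.py <<'E'
import numpy as np
from cell import vision
from scipy.spatial.transform import Rotation as R
def ray(n,u,v):
    c=vision.calibration(n); f=200/np.tan(np.radians(c["vertical_fov"]/2))
    P=c["pose"]; d=P[:3,:3]@np.array([(u-c["cx"])/f,(v-c["cy"])/f,1]); return P[:3,3],d
def atz(n,u,v,z):
    o,d=ray(n,u,v); return (o+d*(z-o[2])/d[2])[:2]
def proj(n,X):
    c=vision.calibration(n); f=200/np.tan(np.radians(c["vertical_fov"]/2)); P=c["pose"]
    q=P[:3,:3].T@(np.asarray(X)-P[:3,3]); return q[:2]/q[2]*f+[c["cx"],c["cy"]]
E
python3 - <<'E'
from h import *
np.set_printoptions(precision=1,suppress=True)
t=lambda x,y,z:atz("top",x/5+260-.4,y/5+160-.4,z)
s=lambda x,y,z:atz("scene",x/4+200-.4,y/4+190-.4,z)
l=lambda x,y,z:atz("top",x/5+110-.4,y/5+180-.4,z)
l2=lambda x,y,z:atz("scene",x/4+310-.4,y/4+90-.4,z)
print("tip",t(494,268,8),s(281,290,8)); print("butt",t(519,496,30), s(150,160,30))
print("neckend",t(507,372,12))
print("pad",[t(*q,6) for q in((420,190),(617,182),(636,522),(440,533))])
print("padS",[s(*q,6) for q in((383,310),(218,415),(45,207),(205,125))])
print("lid top",[t(*q,84) for q in((57,226),(265,268),(295,115),(90,72))])
print("lid sc",[s(*q,84) for q in((463,121),(631,67),(708,156),(530,222))])
print("cross",l(455,285,3),l2(318,348,3)); print("foot",l(213,122,15),l2(542,330,15))
print("strip",[l(*q,3) for q in((541,285),(496,357),(262,203),(318,143))])
print("head",l(205,80,0)[:2])
print("jar",t(450,5,75),"weight",l(632,123,48),"brush",t(100,405,5),l(700,455,5))
E
```

```text
tip [ 554.8 -287.7] [ 554.8 -285.9]
butt [ 372.6 -307.3] [ 381.8 -312.3]
neckend [ 470.8 -298.7]
pad [array([ 617.3, -227.1]), array([ 627.1, -387.2]), array([ 353., -404.]), array([ 340.9, -247. ])]
padS [array([ 618.8, -229.9]), array([ 628.8, -383.2]), array([ 356.5, -402. ]), array([ 347.7, -244.5])]
lid top [array([575.3,  59.5]), array([ 545.8, -102.7]), array([ 665.8, -123.7]), array([696.6,  37.2])]
lid sc [array([546.5, -99.1]), array([577.7,  57.7]), array([696.7,  38. ]), array([ 668.2, -122.3])]
cross [447.1 350. ] [449.1 349.2]
foot [574.8 549.3] [575.6 549.4]
strip [array([448.6, 280.1]), array([389.8, 314.2]), array([510.4, 510.4]), array([560.3, 467.1])]
head [610.5 563.6]
jar [ 756.9 -244. ] weight [578.  202.5] brush [437.6  28.9] [315.  146.2]
```

```bash
python3 - <<'E'
from h import *
import cv2
np.set_printoptions(precision=1,suppress=True)
def cloud(n):
    z=np.load(n+"0.npz"); d=z["d"]; c=vision.calibration(n); f=200/np.tan(np.radians(c["vertical_fov"]/2))
    v,u=np.mgrid[:400,:640]; X=np.stack([(u-c["cx"])/f*d,(v-c["cy"])/f*d,d],-1)@c["pose"][:3,:3].T+c["pose"][:3,3]; return X,d>0
for n in("top","scene"):
    X,ok=cloud(n)
    def sel(lo,hi,z0,z1): 
        return X[ok&np.all((X>[lo[0],lo[1],z0])&(X<[hi[0],hi[1],z1]),-1)]
    for nm,a in(("table",((400,-150),(500,-100),-20,20)),("lid",((500,-160),(740,90),70,110)),("pad",((320,-430),(650,-210),4,10)),("handle",((340,-330),(490,-270),20,45)),("blade",((490,-320),(580,-270),7.2,12)),("weight",((540,160),(620,240),20,70)),("jar",((700,-300),(800,-200),40,100)),("head",((430,380),(640,600),120,420))):
        P=sel(*a)
        if len(P)<5: print(n,nm,len(P));continue
        r=cv2.minAreaRect(P[:,:2].astype(np.float32)); print(n,nm,len(P),"z",np.median(P[:,2]),"rect",np.array(r[0]),np.array(r[1]),r[2],"box",cv2.boxPoints(r).ravel())
E
```

```text
top table 287 z 1.1611144933972355 rect [ 451.5 -126.1] [97.2 48.7] 1.1348568201065063 box [ 402.4 -102.7  403.4 -151.4  500.5 -149.5  499.5 -100.8]
top lid 1426 z 84.11963351765303 rect [625.3 -31.1] [164.8 134.7] 79.54285430908203 box [ 544.1  -99.9  676.5 -124.4  706.5   37.7  574.    62.2]
top pad 1637 z 6.671053294564217 rect [ 485.  -319.4] [329.7 218.5] 0.2407376766204834 box [ 319.7 -210.9  320.6 -429.3  650.3 -427.9  649.4 -209.5]
top handle 120 z 30.00253623270646 rect [ 417.5 -303.6] [123.6  18.5] 7.025062561035156 box [ 355.  -302.   357.3 -320.4  480.  -305.2  477.7 -286.9]
top blade 103 z 9.279268230608977 rect [ 535.3 -294.4] [89.4 48.7] 0.611454963684082 box [ 490.4 -270.5  490.9 -319.2  580.3 -318.2  579.7 -269.6]
top weight 78 z 28.95827098125244 rect [580.5 208.9] [38.7 40.7] 29.39808464050293 box [553.7 217.1 573.7 181.7 607.3 200.7 587.4 236.1]
top jar 153 z 74.07338784933904 rect [ 763.7 -244.1] [50.8 50.4] 39.86456298828125 box [ 728.  -241.1  760.3 -279.8  799.3 -247.2  767.  -208.5]
top head 361 z 312.97846755821274 rect [543.  490.5] [118.8 109.1] 22.3441047
[... 536 characters left out ...]
063562812344 rect [ 420.7 -304.5] [96.4 19.3] 7.5648193359375 box [ 371.7 -301.2  374.2 -320.4  469.8 -307.7  467.2 -288.5]
scene blade 100 z 8.612456336833816 rect [ 534.8 -294.7] [89.5 48.9] 0.18881073594093323 box [ 489.9 -270.4  490.1 -319.3  579.6 -319.   579.4 -270.1]
scene weight 85 z 26.492586616461608 rect [584.4 205. ] [41.7 37. ] 26.921415328979492 box [557.4 212.  574.2 179.1 611.4 198.  594.6 230.9]
scene jar 355 z 72.86407619646741 rect [ 767.9 -247.7] [50.4 51.3] 87.56201171875 box [ 741.2 -271.8  792.5 -274.   794.6 -223.6  743.3 -221.4]
scene head 453 z 270.65255639031125 rect [552.5 489.4] [116.2 103.8] 27.48438262939453 box [477.  508.7 524.9 416.6 627.9 470.2 580.  562.3]
```

```bash
cat >> h.py <<'E'
def plan(pos,yawx,tilt=None,Rm=None):
    from cell import env
    s=env.state(); C=R.from_euler("xyz",s["tcp_rot"])
    T=R.from_euler("xyz",[-np.pi/2,0,np.radians(yawx)]) if Rm is None else R.from_matrix(Rm)
    sh=C.inv().apply(np.asarray(pos,float)-s["eef_pos"]); rv=np.degrees((C.inv()*T).as_rotvec())
    print("t %.2f tcp"%s["t"],s["eef_pos"].round(1),"ROW",sh.round(1).tolist(),rv.round(2).tolist(),"f",s["ft_force"].round(1),"q",s["joints"].round(2))
E
python3 -c "
from h import *
plan((400,200,230),-30); plan((470,-100,230),-83.3)"
```

```text
t 0.10 tcp [281.1 558.  214.1] ROW [-266.2, -15.6, -267.2] [0.04, 93.26, -0.05] f [ 0.4 -1.4 -0.2] q [ 1.    0.49  1.56 -0.    1.09 -0.11]
t 0.10 tcp [281.1 558.  214.1] ROW [-502.6, -15.4, -464.8] [0.07, 146.56, -0.03] f [ 0.4 -1.4 -0.2] q [ 1.    0.49  1.56 -0.    1.09 -0.11]
```

```bash
python3 -m crank '[[-266,-16,-267,0,93,0],[-266,-16,-267,0,93,0],[-266,-16,-267,0,93,0],[-266,-16,-267,0,93,0],[-266,-16,-267,0,93,0]]' 1
python3 -c "
from h import *
plan((400,200,230),-30); plan((470,-100,230),-83.3)"
```

```text
t: 0.6
eef_pos: [359.9, 319.2, 225.0]
tcp_rot: [-1.571, 0.0, 0.348]
ft_force: [1.3, 0.4, 0.5]
opening: 1.001
t 0.60 tcp [359.9 319.2 225. ] ROW [-3.0, -4.9, -125.7] [0.04, 49.95, -0.01] f [1.3 0.4 0.5] q [ 0.59  0.27  1.89 -0.    0.98  0.24]
t 0.60 tcp [359.9 319.2 225. ] ROW [-39.6, -4.8, -431.6] [0.04, 103.25, 0.01] f [1.3 0.4 0.5] q [ 0.59  0.27  1.89 -0.    0.98  0.24]
```

```bash
python3 -m crank '[[-3,-5,-126,0,50,0],[-3,-5,-126,0,50,0],[-3,-5,-126,0,50,0],[-40,-5,-431,0,103,0],[-40,-5,-431,0,103,0]]'
python3 -c "
from h import *
plan((450,-100,230),-83.3)"
```

```text
t: 1.1
eef_pos: [422.6, 100.7, 230.1]
tcp_rot: [-1.571, -0.0, -0.401]
ft_force: [1.1, 0.3, -0.8]
opening: 0.999
t 1.10 tcp [422.6 100.7 230.1] ROW [103.6, 0.2, -174.1] [0.02, 60.31, 0.02] f [ 1.1  0.3 -0.8] q [ 0.08  0.2   1.98 -0.    0.96  0.48]
```

```bash
python3 -m crank '[[104,0,-174,0,60,0],[104,0,-174,0,60,0],[104,0,-174,0,60,0],[104,0,-174,0,60,0],[104,0,-174,0,60,0]]'
python3 -c "
from h import *
plan((451,-299.7,110),-83.3)"
```

```text
t: 1.6
eef_pos: [450.9, -104.6, 230.0]
tcp_rot: [-1.571, -0.001, -1.157]
ft_force: [-0.4, 0.1, -0.2]
opening: 1.002
t 1.60 tcp [ 450.9 -104.6  230. ] ROW [178.5, 120.2, -78.3] [0.01, 17.02, 0.07] f [-0.4  0.1 -0.2] q [-0.37  0.24  1.92 -0.    0.98  0.79]
```

```bash
python3 -m crank '[[178,120,-78,0,17,0],[178,120,-78,0,17,0],[178,120,-78,0,17,0],[178,120,-78,0,17,0],[178,120,-78,0,17,0]]' 0.5
python3 -c "
from h import *
plan((451,-299.7,40),-83.3); plan((451,-299.7,9),-83.3)
import cv2
p,d=vision.read_camera('scene'); cv2.imwrite('pics/s1.png',cv2.resize(p[190:300,190:350],None,fx=5,fy=5,interpolation=cv2.INTER_CUBIC))
p,d=vision.read_camera('top'); cv2.imwrite('pics/t1.png',cv2.resize(p[180:300,310:430],None,fx=4,fy=4,interpolation=cv2.INTER_CUBIC))"
```

```text
t: 2.1
eef_pos: [450.3, -301.4, 108.2]
tcp_rot: [-1.572, -0.0, -1.455]
ft_force: [1.3, 0.1, 0.2]
opening: 0.633
t 2.10 tcp [ 450.3 -301.4  108.2] ROW [-1.6, 68.2, 0.9] [0.07, -0.06, 0.01] f [1.3 0.1 0.2] q [-0.71  0.51  1.87 -0.    0.76  0.74]
t 2.10 tcp [ 450.3 -301.4  108.2] ROW [-1.6, 99.2, 1.0] [0.07, -0.06, 0.01] f [1.3 0.1 0.2] q [-0.71  0.51  1.87 -0.    0.76  0.74]
```

View pics/s1.png

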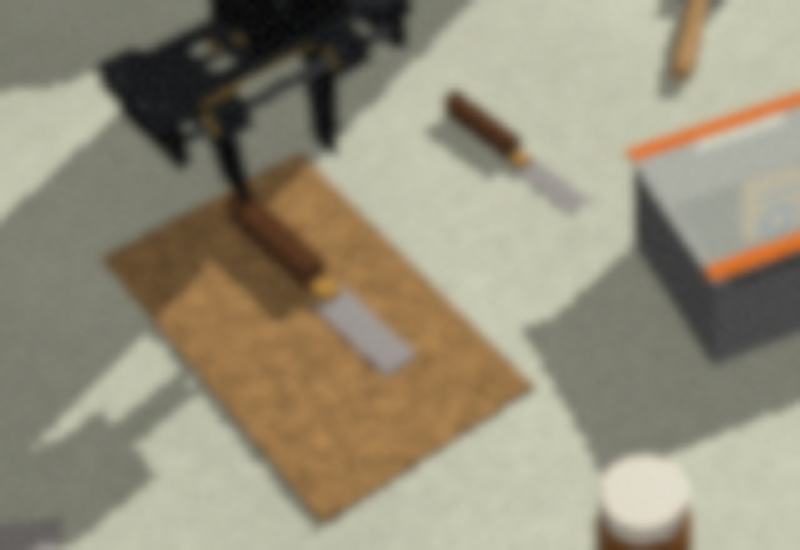

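View pics/t1.png

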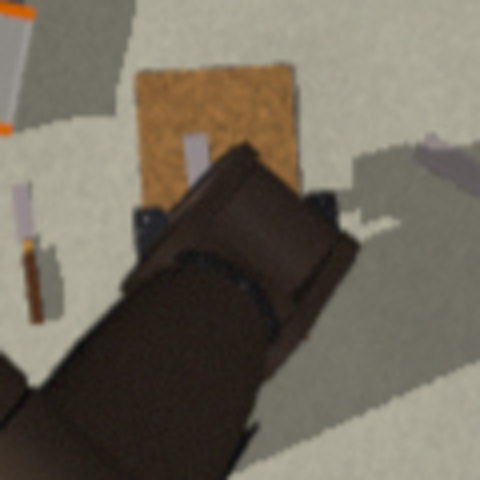

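The middle-sized spatula is on the cork. Its tip is at crop (395,365) and its neck at (322,287), and the fingers straddle the handle. I'll go down and grip.

```bash
python3 -m crank '[[-2,50,1,0,0,0],[-2,90,1,0,0,0],[-2,99,1,0,0,0],[-2,99,1,0,0,0]]'
python3 -m crank '[[0,0,0,0,0,0],[0,0,0,0,0,0],[0,0,0,0,0,0],[0,0,0,0,0,0],[0,0,0,0,0,0]]' 0
python3 -c "
from h import *
plan((451,-299.7,9),-83.3)"
```

```text
t: 2.6
eef_pos: [450.3, -298.3, 8.6]
tcp_rot: [-1.575, 0.003, -1.456]
ft_force: [-0.3, 0.1, 0.4]
opening: 0.5
t: 3.1
eef_pos: [450.5, -298.5, 9.1]
tcp_rot: [-1.574, 0.002, -1.456]
ft_force: [0.2, 0.6, 5.6]
opening: 0.188
t 3.10 tcp [ 450.5 -298.5    9.1] ROW [1.3, 0.1, 0.3] [0.2, -0.13, -0.13] f [0.2 0.6 5.6] q [-0.71  0.67  1.94 -0.    0.54  0.75]
```

```bash
python3 -m crank '[[0,-40,0,0,0,0],[0,-90,0,0,0,0],[0,-140,0,0,0,0],[0,-140,0,0,0,0]]'
python3 -c "
from h import *
plan((426,4.5,140),-100.4)"
```

```text
t: 3.5
eef_pos: [452.9, -300.2, 154.9]
tcp_rot: [-1.568, -0.005, -1.456]
ft_force: [0.7, -0.4, -1.6]
opening: 0.189
t 3.50 tcp [ 452.9 -300.2  154.9] ROW [-305.8, 13.5, 8.1] [-0.22, 16.97, 0.24] f [ 0.7 -0.4 -1.6] q [-0.71  0.45  1.83 -0.    0.86  0.75]
```

```bash
python3 -m crank '[[-306,13,8,0,17,0],[-306,13,8,0,17,0],[-306,13,8,0,17,0],[-306,13,8,0,17,0],[-306,13,8,0,17,0]]'
python3 -c "
from h import *
plan((426,4.5,120),-100.4)"
```

```text
t: 4.0
eef_pos: [429.7, -49.5, 141.6]
tcp_rot: [-1.567, -0.004, -1.754]
ft_force: [1.5, -0.2, -1.0]
opening: 0.187
t 4.00 tcp [429.7 -49.5 141.6] ROW [-52.5, 21.4, -13.5] [-0.22, -0.07, 0.21] f [ 1.5 -0.2 -1. ] q [-0.27  0.33  2.1  -0.01  0.71  1.49]
```

```bash
python3 -m crank '[[-52,21,-13,-0.2,0,0.2],[-52,21,-13,-0.2,0,0.2],[-52,21,-13,-0.2,0,0.2],[-52,21,-13,-0.2,0,0.2]]'
python3 -c "
from h import *
plan((426,4.5,76),-100.4)
import cv2
p,d=vision.read_camera('scene'); np.savez('scene2.npz',p=p,d=d); cv2.imwrite('pics/s2.png',cv2.resize(p[150:280,240:400],None,fx=5,fy=4.6,interpolation=cv2.INTER_CUBIC))
p,d=vision.read_camera('top'); cv2.imwrite('pics/t2.png',cv2.resize(p[150:290,240:360],None,fx=4,fy=4,interpolation=cv2.INTER_CUBIC))"
```

```text
t: 4.4
eef_pos: [426.7, 3.3, 120.3]
tcp_rot: [-1.57, -0.0, -1.753]
ft_force: [-0.3, -0.0, -0.7]
opening: 0.186
t 4.40 tcp [426.7   3.3 120.3] ROW [-1.1, 44.3, -1.0] [-0.03, -0.06, 0.01] f [-0.3 -0.  -0.7] q [-0.15  0.36  2.13 -0.    0.65  1.61]
```

View pics/s2.png

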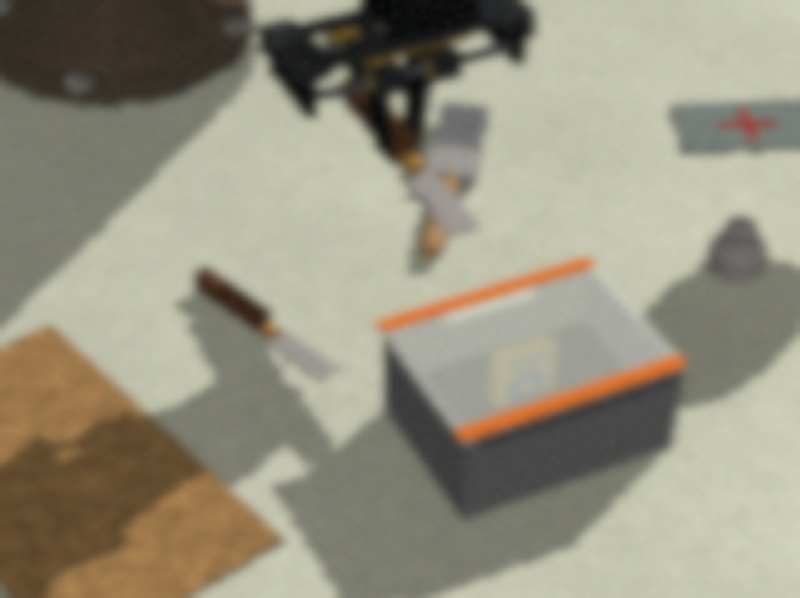

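View pics/t2.png

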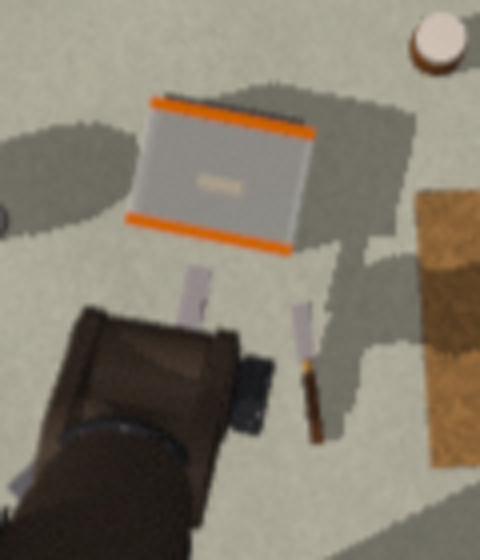

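```bash
python3 - <<'E'
from h import *
np.set_printoptions(precision=1,suppress=True)
def tri(a,b):
    o1,d1=ray("top",*a);o2,d2=ray("scene",*b); d1/=np.linalg.norm(d1);d2/=np.linalg.norm(d2)
    A=np.stack([d1,-d2],1); s=np.linalg.lstsq(A,o2-o1,rcond=None)[0]; p,q=o1+s[0]*d1,o2+s[1]*d2; return (p+q)/2,np.linalg.norm(p-q)
print(tri((289.4,216.4),(331.6,198.5)))
tip=[426.7+105.5*.9836,3.3-105.5*.1805,118.5];print("exp",tip,proj("top",tip),proj("scene",tip))
X=np.load("scene2.npz"); d=X["d"]; c=vision.calibration("scene"); f=200/np.tan(np.radians(c["vertical_fov"]/2))
for u,v in((330,195),(328,192),(326,190),(324,187)):
    z=d[v,u]; o,r=ray("scene",u,v); print(u,v,o+r*z)
E
```

```text
(array([528.5, -16.6, 123.6]), np.float64(2.571420985898786))
exp [530.4698, -15.742749999999997, 118.5] [289.5 216.2] [332.5 199.8]
330 195 [509.1 -10.3 122.5]
328 192 [487.3  -2.3 117.3]
326 190 [475.2  -2.  118.1]
324 187 [460.3   0.3 120.8]
```

The blade is level and the tip is where I expected it. I'll lower it to window height and push it in under the lid.

```bash
python3 -m crank '[[-1,30,-1,0,0,0],[-1,44,-1,0,0,0],[-1,44,-1,0,0,0],[-1,44,-1,0,0,0]]'
python3 -c "
from h import *
u=np.array([.9836,-.1805,0])
plan(np.array([426,4.5,75.8])+u*52,-100.4)"
```

```text
t: 4.9
eef_pos: [426.4, 3.1, 76.9]
tcp_rot: [-1.57, -0.0, -1.756]
ft_force: [0.5, 1.0, -1.2]
opening: 0.186
t 4.90 tcp [426.4   3.1  76.9] ROW [-1.5, 1.2, 51.3] [-0.06, -0.24, 0.01] f [ 0.5  1.  -1.2] q [-0.15  0.45  2.17 -0.    0.52  1.61]
```

```bash
python3 -m crank '[[-1,1,15,0,0,0],[-1,1,30,0,0,0],[-1,1,43,0,0,0],[-1,1,55,0,0,0],[-1,1,55,0,0,0]]'
python3 -c "
from h import *
plan(np.array([426,4.5,75.8]),-100.4)
import cv2
p,d=vision.read_camera('scene'); cv2.imwrite('pics/s3.png',cv2.resize(p[150:280,240:400],None,fx=5,fy=4.6,interpolation=cv2.INTER_CUBIC))"
```

```text
t: 5.4
eef_pos: [482.2, -6.7, 76.7]
tcp_rot: [-1.567, -0.0, -1.757]
ft_force: [0.2, 0.4, -0.4]
opening: 0.187
t 5.40 tcp [482.2  -6.7  76.7] ROW [-0.6, 0.7, -57.3] [-0.19, -0.27, 0.01] f [ 0.2  0.4 -0.4] q [-0.15  0.5   2.04 -0.    0.6   1.61]
```

View pics/s3.png

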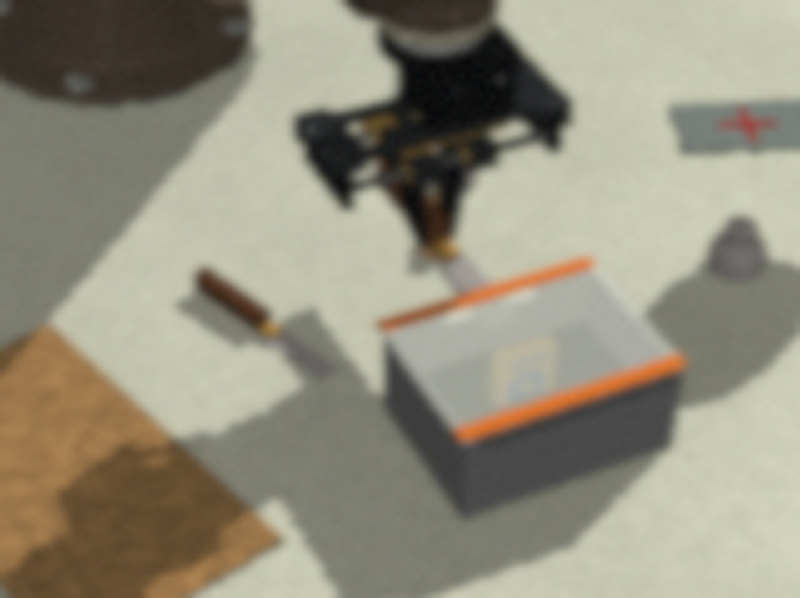

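```bash
python3 -m crank '[[0,-5,0,0,0,0],[0,-13,1,0,0,0],[0,-22,2,0,0,0],[0,-31,4,0,0,0],[0,-39,6,0,0,0]]'
python3 -c "
from h import *
plan(np.array([482.2,-6.7,76.7]),-100.4)
import cv2
p,d=vision.read_camera('scene'); cv2.imwrite('pics/s4.png',cv2.resize(p[150:280,240:400],None,fx=5,fy=4.6,interpolation=cv2.INTER_CUBIC))"
```

```text
t: 5.95
eef_pos: [487.0, -7.5, 116.5]
tcp_rot: [-1.568, -0.0, -1.757]
ft_force: [-0.4, -0.1, -3.5]
opening: 0.183
t 5.95 tcp [487.   -7.5 116.5] ROW [0.1, 39.8, -5.0] [-0.15, -0.26, 0.01] f [-0.4 -0.1 -3.5] q [-0.15  0.44  2.   -0.    0.7   1.61]
```

View pics/s4.png

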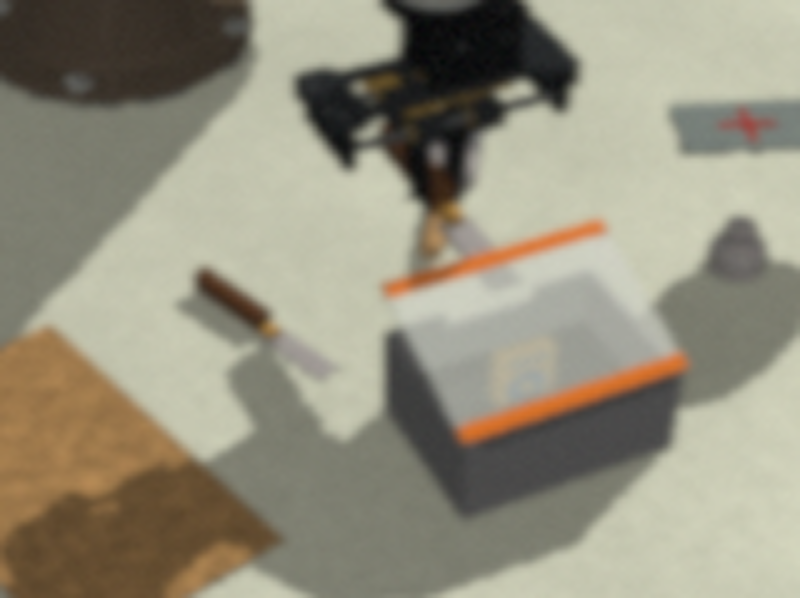

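The lid is at about 20° with the spatula level at (490,255). I'll continue along the arc.

```bash
python3 -m crank '[[0,-13,7,0,0,0],[0,-25,15,0,0,0],[0,-35,24,0,0,0],[0,-44,34,0,0,0],[0,-52,45,0,0,0]]'
python3 -c "
from h import *
plan(np.array([482.2,-6.7,76.7]),-100.4)
import cv2
p,d=vision.read_camera('scene'); cv2.imwrite('pics/s5.png',cv2.resize(p[130:280,240:400],None,fx=5,fy=4,interpolation=cv2.INTER_CUBIC))"
```

```text
t: 6.5
eef_pos: [532.1, -15.9, 170.3]
tcp_rot: [-1.566, -0.0, -1.757]
ft_force: [-0.7, 0.1, -1.6]
opening: 0.186
t 6.50 tcp [532.1 -15.9 170.3] ROW [0.2, 93.4, -51.2] [-0.26, -0.25, 0.0] f [-0.7  0.1 -1.6] q [-0.15  0.41  1.84 -0.    0.89  1.6 ]
```

View pics/s5.png

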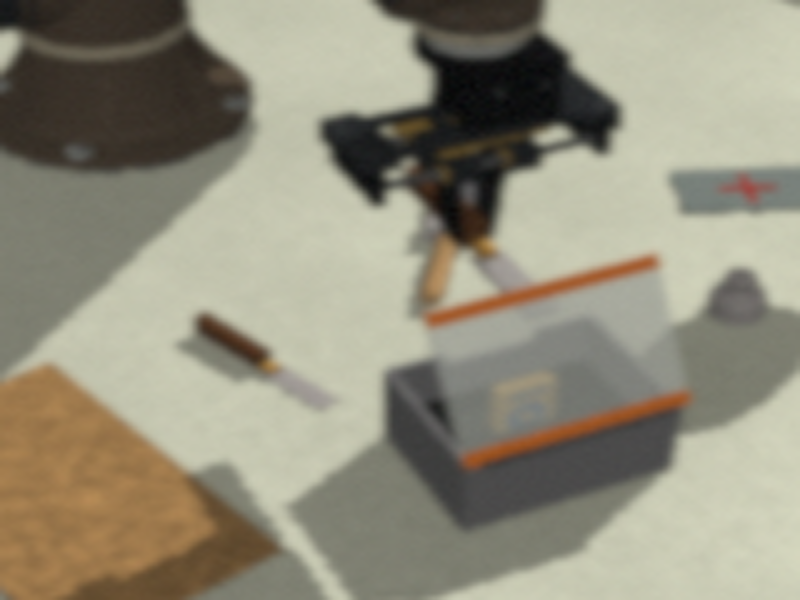

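```bash
python3 -m crank '[[0,-6,16,0,0,0],[0,-10,31,0,0,0],[0,-11,45,0,0,0],[0,-11,58,0,0,0],[0,-11,69,0,0,0]]'
python3 -m crank '[[0,0,1,0,0,0],[0,0,1,0,0,0]]'
python3 -c "
from h import *
plan(np.array([482.2,-6.7,76.7]),-100.4)
import cv2
p,d=vision.read_camera('scene'); cv2.imwrite('pics/s6.png',cv2.resize(p[130:280,240:400],None,fx=5,fy=4,interpolation=cv2.INTER_CUBIC))"
```

```text
t: 7.05
eef_pos: [602.3, -29.1, 182.9]
tcp_rot: [-1.563, 0.0, -1.757]
ft_force: [-0.7, 0.5, -1.7]
opening: 0.188
t: 7.25
eef_pos: [603.2, -29.3, 182.7]
tcp_rot: [-1.563, 0.0, -1.757]
ft_force: [0.4, -0.6, -1.2]
opening: 0.188
t 7.25 tcp [603.2 -29.3 182.7] ROW [0.2, 105.1, -123.9] [-0.43, -0.26, -0.0] f [ 0.4 -0.6 -1.2] q [-0.16  0.49  1.65 -0.    0.99  1.6 ]
```

View pics/s6.png

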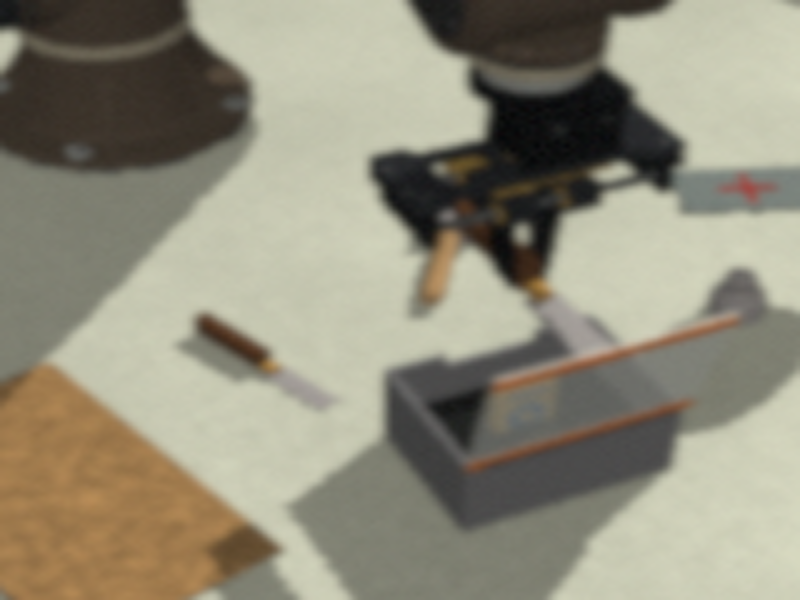

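The lid stands past upright: its free edge runs (495,385)-(740,317) and its hinge edge (468,465)-(690,403). I'll draw the blade straight back and return the spatula to the pad.

```bash
python3 -m crank '[[0,0,-20,0,0,0],[0,0,-60,0,0,0],[0,0,-105,0,0,0],[0,0,-140,0,0,0],[0,0,-140,0,0,0]]'
python3 -c "
from h import *
plan((452,-299,150),-83.4)"
```

```text
t: 7.8
eef_pos: [461.2, -2.4, 182.1]
tcp_rot: [-1.565, -0.0, -1.756]
ft_force: [-0.3, 0.6, -1.0]
opening: 0.192
t 7.80 tcp [461.2  -2.4 182.1] ROW [293.2, 32.4, 45.5] [-0.33, -17.23, 0.05] f [-0.3  0.6 -1. ] q [-0.15  0.3   1.99 -0.    0.85  1.61]
```

```bash
python3 -m crank '[[293,32,45,-0.3,-17,0],[293,32,45,-0.3,-17,0],[293,32,45,-0.3,-17,0],[293,32,45,-0.3,-17,0],[293,32,45,-0.3,-17,0]]'
python3 -m crank '[[50,2,8,0,0,0],[50,2,8,0,0,0]]'
python3 -c "
from h import *
plan((451,-299,30),-83.4);plan((451,-299,10),-83.4)
import cv2
p,d=vision.read_camera('scene'); cv2.imwrite('pics/s7.png',cv2.resize(p[150:300,200:390],None,fx=4.2,fy=4,interpolation=cv2.INTER_CUBIC))"
```

```text
t: 8.3
eef_pos: [454.4, -240.1, 156.9]
tcp_rot: [-1.57, -0.002, -1.459]
ft_force: [0.7, 1.2, -0.3]
opening: 0.185
t: 8.5
eef_pos: [468.7, -294.1, 154.8]
tcp_rot: [-1.568, -0.004, -1.463]
ft_force: [0.5, 0.8, -1.2]
opening: 0.187
t 8.50 tcp [ 468.7 -294.1  154.8] ROW [2.5, 124.8, -18.5] [-0.16, -0.44, 0.22] f [ 0.5  0.8 -1.2] q [-0.68  0.46  1.81 -0.    0.87  0.78]
t 8.50 tcp [ 468.7 -294.1  154.8] ROW [2.4, 144.8, -18.5] [-0.16, -0.44, 0.22] f [ 0.5  0.8 -1.2] q [-0.68  0.46  1.81 -0.    0.87  0.78]
```

View pics/s7.png

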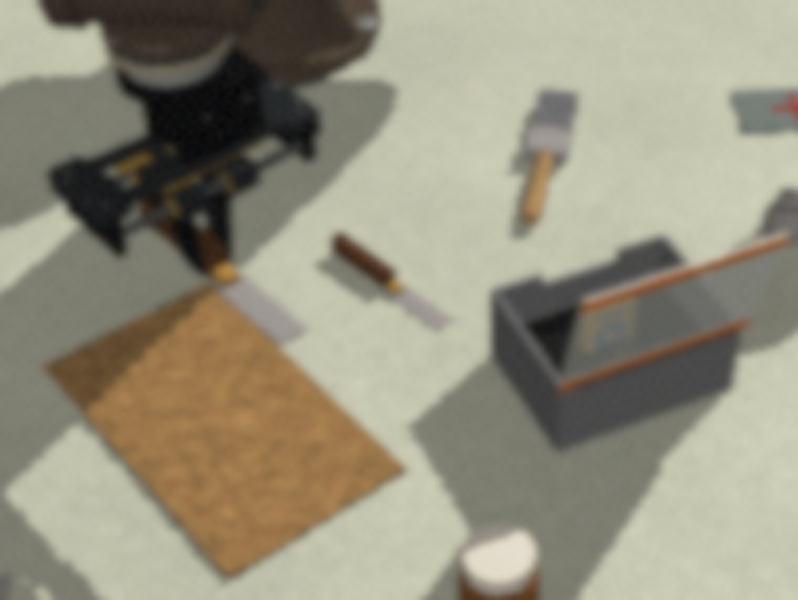

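```bash
python3 -m crank '[[2,45,-14,0,0,0],[2,90,-14,0,0,0],[2,125,-14,0,0,0],[2,135,-14,0,0,0],[2,140,-14,0,0,0]]'
python3 -m crank '[[0,2,0,0,0,0],[0,4,0,0,0,0],[0,4,0,0,0,0]]'
python3 -c "
from h import *
plan((451,-299,9.5),-83.4)"
```

```text
t: 9.05
eef_pos: [454.7, -294.9, 14.4]
tcp_rot: [-1.57, -0.002, -1.462]
ft_force: [0.0, -0.0, -0.2]
opening: 0.185
t: 9.35
eef_pos: [455.2, -295.1, 11.4]
tcp_rot: [-1.569, -0.003, -1.462]
ft_force: [1.0, -0.9, -0.2]
opening: 0.187
t 9.35 tcp [ 455.2 -295.1   11.4] ROW [3.4, 1.9, -4.6] [-0.12, -0.34, 0.16] f [ 1.  -0.9 -0.2] q [-0.7   0.67  1.93 -0.    0.54  0.77]
```

```bash
python3 -m crank '[[0,1.5,0,0,0,0],[0,1.5,0,0,0,0],[0,2,0,0,0,0]]'
python3 -m crank '[[0,2,0,0,0,0],[0,2,0,0,0,0],[0,2,0,0,0,0],[0,2,0,0,0,0],[0,2,0,0,0,0]]' 0.5
```

```text
t: 9.65
eef_pos: [455.3, -295.2, 9.7]
tcp_rot: [-1.568, -0.003, -1.462]
ft_force: [0.1, 0.9, -1.2]
opening: 0.185
t: 10.15
eef_pos: [455.3, -295.2, 7.7]
tcp_rot: [-1.568, -0.003, -1.462]
ft_force: [0.7, -0.5, 0.3]
opening: 0.493
```

```bash
python3 -m crank '[[0,-30,0,0,0,0],[0,-80,0,0,0,0],[0,-130,0,0,0,0],[0,-200,0,0,0,0],[0,-230,0,0,0,0]]'
python3 -c "
from h import *
plan((500,-120,260),-100.4)"
```

```text
t: 10.65
eef_pos: [454.3, -294.2, 240.0]
tcp_rot: [-1.568, -0.003, -1.462]
ft_force: [0.4, -0.5, -0.2]
opening: 0.499
t 10.65 tcp [ 454.3 -294.2  240. ] ROW [-168.1, -20.4, 64.5] [-0.18, 16.65, 0.17] f [ 0.4 -0.5 -0.2] q [-0.7   0.34  1.73 -0.    1.06  0.77]
```

```bash
python3 -m crank '[[-168,-20,64,0,17,0],[-168,-20,64,0,17,0],[-168,-20,64,0,17,0],[-168,-20,64,0,17,0]]' 0.8
python3 -c "
from h import *
plan((500,-120,260),-100.4)
import cv2
p,d=vision.read_camera('scene'); np.savez('scene8.npz',p=p,d=d);cv2.imwrite('pics/s8.png',cv2.resize(p[150:300,200:390],None,fx=4,fy=4,interpolation=cv2.INTER_CUBIC))
p,d=vision.read_camera('top'); np.savez('top8.npz',p=p,d=d);cv2.imwrite('pics/t8.png',cv2.resize(p[150:280,250:410],None,fx=5,fy=4.6,interpolation=cv2.INTER_CUBIC))"
```

```text
t: 11.05
eef_pos: [499.6, -118.0, 260.2]
tcp_rot: [-1.567, -0.002, -1.759]
ft_force: [0.5, 0.6, 0.4]
opening: 0.77
t 11.05 tcp [ 499.6 -118.   260.2] ROW [1.9, 0.2, 0.8] [-0.23, -0.39, 0.13] f [0.5 0.6 0.4] q [-0.36  0.28  1.77 -0.    1.09  1.4 ]
```

View pics/s8.png

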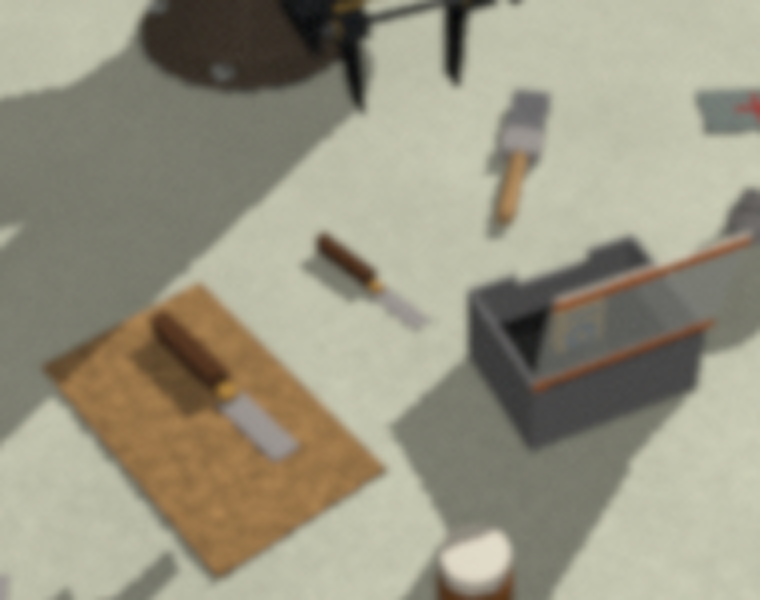

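View pics/t8.png

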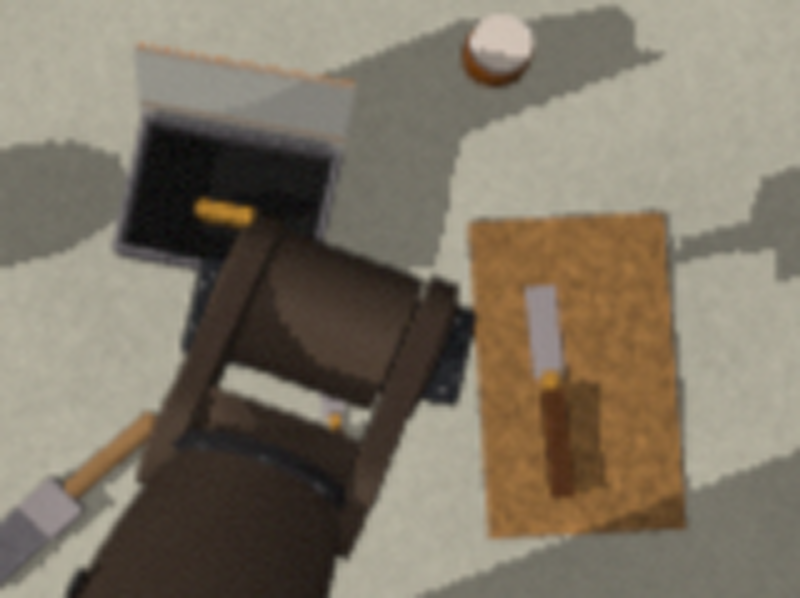

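```bash
python3 - <<'E'
from h import *
import cv2
np.set_printoptions(precision=1,suppress=True)
t=lambda x,y,z:atz("top",x/5+250-.4,y/4.6+150-.4,z)
print("plaque",t(225,211,75),atz("top",294.6,196,75),"ends",t(195,208,75),t(256,214,75))
print("rim front",t(113,250,80),"hingeL",t(148,110,80),"hingeR",t(342,152,80))
print("lid top edge",t(137,45,205),t(355,81,205))
p=np.load("top8.npz")["p"]; hsv=cv2.cvtColor(p,cv2.COLOR_BGR2HSV)
m=cv2.inRange(hsv,(10,90,110),(35,255,255)); m[:185]=0;m[205:]=0;m[:,:280]=0;m[:,310:]=0
ys,xs=np.nonzero(m); print(len(xs),xs.min(),xs.max(),ys.min(),ys.max(),xs.mean(),ys.mean()); print(cv2.minAreaRect(np.c_[xs,ys].astype(np.float32)))
cv2.imwrite("pics/t8b.png",cv2.resize(p[165:215,270:320],None,fx=12,fy=12,interpolation=cv2.INTER_CUBIC))
X=[atz("top",a,b,75) for a,b in zip(xs,ys)]; print(np.mean(X,0))
E
```

```text
plaque [614.5 -30.8] [612.4 -30.9] ends [616.6  -7.3] [612.4 -55.2]
rim front [579.   55.3] hingeL [699.3  31.4] hingeR [ 666.2 -121.4]
lid top edge [730.7  29.7] [ 705.  -129.1]
39 289 299 194 198 294.38461538461536 195.71794871794873
((294.0769348144531, 195.61538696289062), (10.590271949768066, 3.53009033203125), 11.309932708740234)
[613.5 -30. ]
```

View pics/t8b.png

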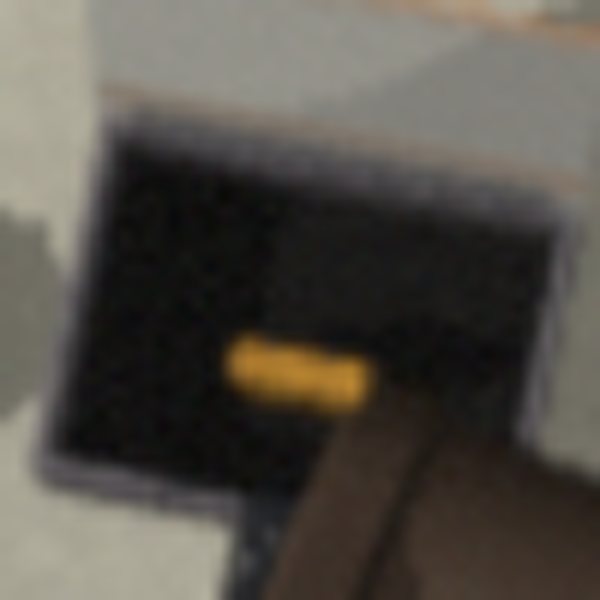

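The spatula lies flat on the pad, from (160,320) to (290,450). The lid is open at about 1.8 rad, and the plaque's top edge is at crop (300,375), about (615.5,-31) in the world.

```bash
python3 -c "
from h import *
plan((615.5,-31,180),-100.4)"
```

```text
t 11.15 tcp [ 500.1 -116.6  260.4] ROW [-105.4, 80.7, 97.4] [-0.27, -0.12, 0.11] f [-0.5 -0.4  0.2] q [-0.36  0.28  1.77 -0.    1.09  1.4 ]
```

```bash
python3 -m crank '[[-50,0,45,-0.2,0,0.1],[-85,10,80,-0.2,0,0.1],[-105,40,97,-0.2,0,0.1],[-105,81,97,-0.2,0,0.1],[-105,81,97,-0.2,0,0.1]]' 0.8
python3 -c "
from h import *
plan((615.5,-31,37),-100.4)
import cv2
p,d=vision.read_camera('scene');cv2.imwrite('pics/s9.png',cv2.resize(p[130:280,240:400],None,fx=5,fy=4,interpolation=cv2.INTER_CUBIC))"
```

```text
t: 11.65
eef_pos: [613.1, -30.7, 174.2]
tcp_rot: [-1.579, -0.001, -1.753]
ft_force: [-0.3, -0.6, 0.0]
opening: 0.804
t 11.65 tcp [613.1 -30.7 174.2] ROW [-0.2, 137.2, 3.6] [0.48, -0.05, 0.03] f [-0.3 -0.6  0. ] q [-0.16  0.52  1.63 -0.    1.    1.6 ]
```

View pics/s9.png

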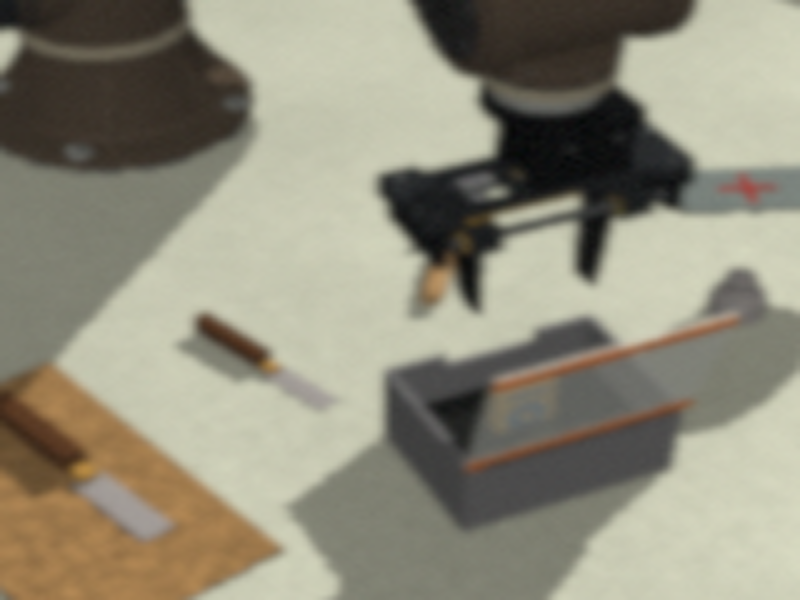

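```bash
python3 -m crank '[[0,40,3,0.4,0,0],[0,80,3,0.4,0,0],[0,115,3,0.4,0,0],[0,130,3,0.4,0,0],[0,137,3,0.4,0,0]]'
python3 -m crank '[[0,0,0,0,0,0],[0,0,0,0,0,0]]'
python3 -c "
from h import *
plan((615.5,-31,37),-100.4)"
```

```text
t: 12.2
eef_pos: [616.5, -32.9, 41.3]
tcp_rot: [-1.568, -0.001, -1.755]
ft_force: [0.3, -1.0, 0.3]
opening: 0.8
t: 12.4
eef_pos: [617.5, -33.4, 43.4]
tcp_rot: [-1.565, -0.001, -1.755]
ft_force: [-0.7, -0.6, 0.3]
opening: 0.8
t 12.40 tcp [617.5 -33.4  43.4] ROW [-2.0, 6.4, -2.4] [-0.34, -0.17, 0.03] f [-0.7 -0.6  0.3] q [-0.16  0.69  1.73 -0.    0.72  1.6 ]
```

```bash
python3 -m crank '[[-2,6,-2,-0.3,0,0],[-2,6,-2,-0.3,0,0],[-2,6,-2,-0.3,0,0]]'
python3 -m crank '[[0,0,0,0,0,0],[0,0,0,0,0,0],[0,0,0,0,0,0],[0,0,0,0,0,0],[0,0,0,0,0,0]]' 0
python3 -m crank '[[0,0,0,0,0,0],[0,0,0,0,0,0]]'
python3 -c "
from h import *
plan((615.5,-31,37),-100.4)"
```

```text
t: 12.7
eef_pos: [616.0, -30.9, 37.8]
tcp_rot: [-1.57, -0.001, -1.755]
ft_force: [-0.1, -0.1, -0.0]
opening: 0.798
t: 13.2
eef_pos: [616.1, -30.8, 37.8]
tcp_rot: [-1.57, -0.0, -1.755]
ft_force: [1.2, -0.3, 0.4]
opening: 0.46
t: 13.4
eef_pos: [616.1, -30.8, 37.8]
tcp_rot: [-1.57, -0.0, -1.755]
ft_force: [0.8, 1.1, 0.4]
opening: 0.461
t 13.40 tcp [616.1 -30.8  37.8] ROW [0.3, 0.8, -0.6] [-0.07, -0.16, 0.02] f [0.8 1.1 0.4] q [-0.16  0.69  1.73 -0.    0.72  1.6 ]
```

```bash
python3 -m crank '[[0,-20,0,0,0,0],[0,-50,0,0,0,0],[0,-90,0,0,0,0],[0,-135,0,0,0,0],[0,-180,0,0,0,0]]'
python3 -m crank '[[0,-8,0,0,0,0],[0,-8,0,0,0,0],[0,-8,0,0,0,0]]'
cat >> h.py <<'E'
def lampT(foc,yaw,tilt=.42,offy=-5.2,offz=0.):
    x=np.array([np.cos(yaw)*np.cos(tilt),np.sin(yaw)*np.cos(tilt),np.sin(tilt)]); y=np.array([-np.sin(yaw),np.cos(yaw),0]); z=np.cross(x,y)
    M=np.stack([-y,-z,x],1)   # tool x=-y_l, tool y=-z_l, tool z = x_l
    return np.asarray(foc)-M@np.array([0,offy,offz]), M
E
python3 -c "
from h import *
p,M=lampT((448,350,200),np.radians(58)); print(p,np.linalg.det(M)); plan(p,0,Rm=M)
plan((560,130,240),-100.4+34)
import cv2
p,d=vision.read_camera('scene');cv2.imwrite('pics/s10.png',cv2.resize(p[90:280,230:420],None,fx=4,fy=3.1,interpolation=cv2.INTER_CUBIC))"
```

```text
t: 13.9
eef_pos: [615.3, -30.7, 219.1]
tcp_rot: [-1.571, -0.0, -1.755]
ft_force: [0.2, -0.3, -3.1]
opening: 0.46
t: 14.2
eef_pos: [614.6, -30.6, 225.4]
tcp_rot: [-1.573, -0.0, -1.755]
ft_force: [0.5, -0.1, -2.8]
opening: 0.461
[449.12361662 351.79816247 195.25193751] 1.0
t 14.20 tcp [614.6 -30.6 225.4] ROW [-345.6, 30.6, -232.8] [21.25, -67.52, 14.33] f [ 0.5 -0.1 -2.8] q [-0.16  0.47  1.57 -0.    1.11  1.6 ]
t 14.20 tcp [614.6 -30.6 225.4] ROW [-147.8, -14.5, -83.2] [0.15, -34.17, -0.02] f [ 0.5 -0.1 -2.8] q [-0.16  0.47  1.57 -0.    1.11  1.6 ]
```

View pics/s10.png

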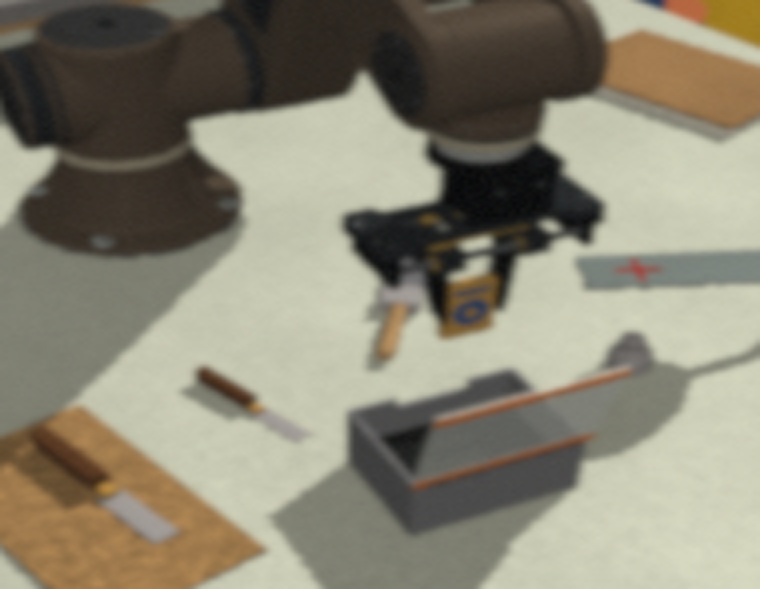

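```bash
python3 -m crank '[[-148,-14,-83,0,-34,0],[-148,-14,-83,0,-34,0],[-148,-14,-83,0,-34,0],[-148,-14,-83,0,-34,0],[-148,-14,-83,0,-34,0]]'
python3 -c "
from h import *
p,M=lampT((448,350,200),np.radians(58)); q=p-M[:,2]*70+[0,0,25]; plan(q,0,Rm=M)"
```

```text
t: 14.75
eef_pos: [558.8, 132.6, 237.7]
tcp_rot: [-1.576, 0.003, -1.155]
ft_force: [0.6, 0.1, -2.2]
opening: 0.46
t 14.75 tcp [558.8 132.6 237.7] ROW [-208.8, 46.9, -64.3] [23.61, -33.71, 6.94] f [ 0.6  0.1 -2.2] q [0.12 0.4  1.65 0.   1.1  1.27]
```

```bash
python3 -m crank '[[-209,47,-64,23.6,-33.7,6.9],[-209,47,-64,23.6,-33.7,6.9],[-209,47,-64,23.6,-33.7,6.9],[-209,47,-64,23.6,-33.7,6.9],[-209,47,-64,23.6,-33.7,6.9]]'
python3 -m crank '[[0,0,0,0,0,0],[0,0,0,0,0,0]]'
python3 -c "
from h import *
p,M=lampT((448,350,200),np.radians(58)); plan(p,0,Rm=M)
import cv2
p,d=vision.read_camera('scene');cv2.imwrite('pics/s11.png',cv2.resize(p[70:220,310:480],None,fx=4.5,fy=4,interpolation=cv2.INTER_CUBIC))"
```

```text
t: 15.25
eef_pos: [414.5, 296.1, 190.3]
tcp_rot: [-1.161, 0.005, -0.569]
ft_force: [-0.8, 0.8, -1.8]
opening: 0.458
t: 15.45
eef_pos: [414.7, 295.3, 189.5]
tcp_rot: [-1.164, 0.007, -0.573]
ft_force: [1.5, -0.3, -1.4]
opening: 0.459
t 15.45 tcp [414.7 295.3 189.5] ROW [-1.8, 20.9, 63.0] [0.75, -0.95, -0.02] f [ 1.5 -0.3 -1.4] q [0.36 0.26 2.11 0.53 0.5  0.5 ]
```

View pics/s11.png

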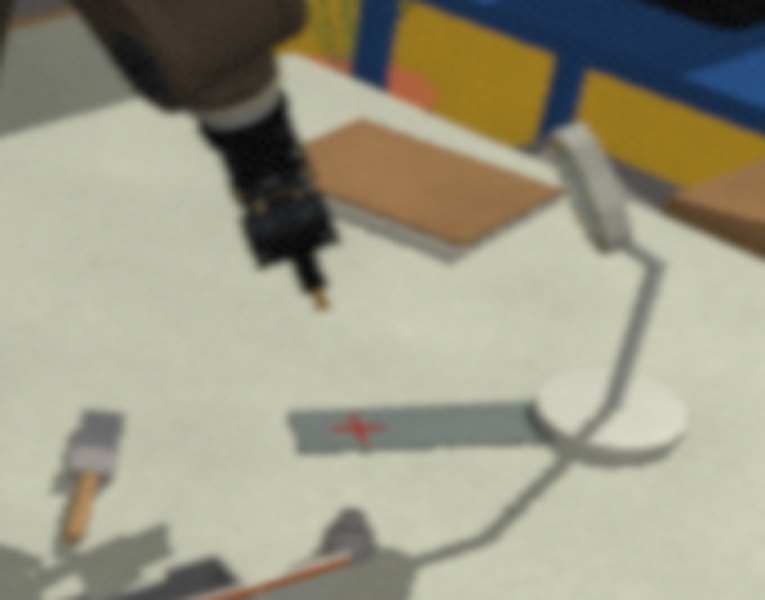

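```bash
python3 -m crank '[[0,5,20,0.7,-0.9,0],[-1,10,40,0.7,-0.9,0],[-2,17,57,0.7,-0.9,0],[-2,21,63,0.7,-0.9,0],[-2,21,63,0.7,-0.9,0]]'
python3 -m crank '[[0,0,0,0,0,0],[0,0,0,0,0,0]]'
python3 -c "
from h import *
p,M=lampT((448,350,200),np.radians(58)); plan(p,0,Rm=M)
import cv2
p,d=vision.read_camera('scene');np.savez('scene12.npz',p=p,d=d);cv2.imwrite('pics/s12.png',cv2.resize(p[90:200,330:480],None,fx=5,fy=5,interpolation=cv2.INTER_CUBIC))
p,d=vision.read_camera('top');np.savez('top12.npz',p=p,d=d);cv2.imwrite('pics/t12.png',cv2.resize(p[160:300,110:270],None,fx=4.5,fy=4.2,interpolation=cv2.INTER_CUBIC))"
```

```text
t: 16.0
eef_pos: [450.7, 351.8, 195.2]
tcp_rot: [-1.152, 0.0, -0.561]
ft_force: [0.8, 0.1, -3.3]
opening: 0.464
t: 16.2
eef_pos: [450.7, 351.0, 195.0]
tcp_rot: [-1.152, 0.001, -0.562]
ft_force: [-0.5, 0.4, -1.7]
opening: 0.457
t 16.20 tcp [450.7 351.  195. ] ROW [-1.8, -0.3, -0.1] [0.08, -0.22, 0.05] f [-0.5  0.4 -1.7] q [0.44 0.33 1.98 0.46 0.52 0.64]
```

View pics/s12.png

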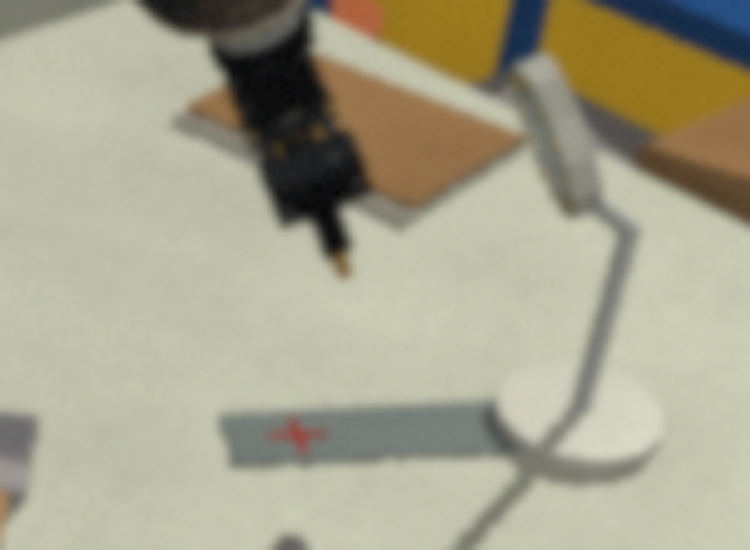

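View pics/t12.png

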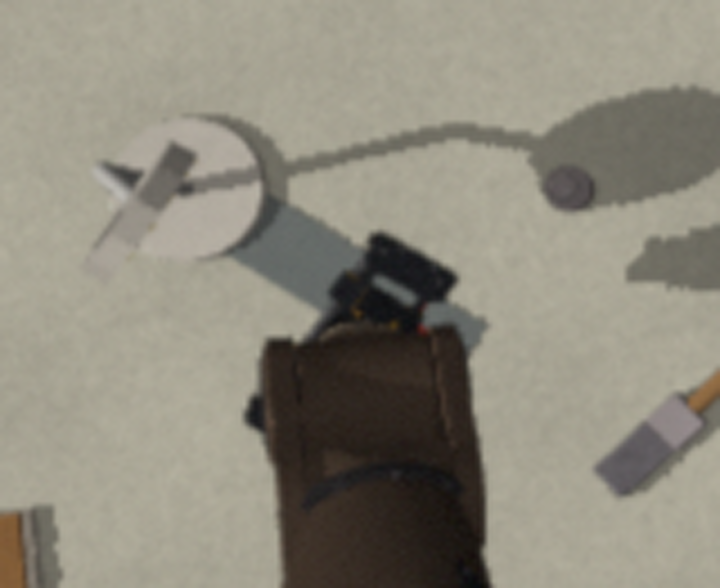

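```bash
python3 - <<'E'
from h import *
import cv2
from cell import env
s=env.state(); C=R.from_euler("xyz",s["tcp_rot"]).as_matrix()
p=np.load("scene12.npz")["p"]; k=5
big=cv2.resize(p[90:200,330:480],None,fx=5,fy=5,interpolation=cv2.INTER_CUBIC)
def dot(X,col):
    u=proj("scene",X); cv2.circle(big,(int((u[0]-330+.4)*5),int((u[1]-90+.4)*5)),2,col,-1)
c=s["eef_pos"]+C@[0,-5.2,0]; print("plaque c",c)
for a in(-22,22):
  for b in(-32,32):
    for e in(-6,6): dot(c+C@[a,b,e],(0,255,0))
p0,M=lampT((448,350,200),np.radians(58)); F=np.array([448,350,200])
for th in np.linspace(0,6.28,40): dot(F+M@[68*np.cos(th),68*np.sin(th),170],(255,0,255))
dot(F,(0,0,255)); dot([448,350,3],(255,0,0))
cv2.imwrite("pics/s13.png",big)
E
```

```text
plaque c [449.56423486 349.44366507 199.99595482]
```

View pics/s13.png

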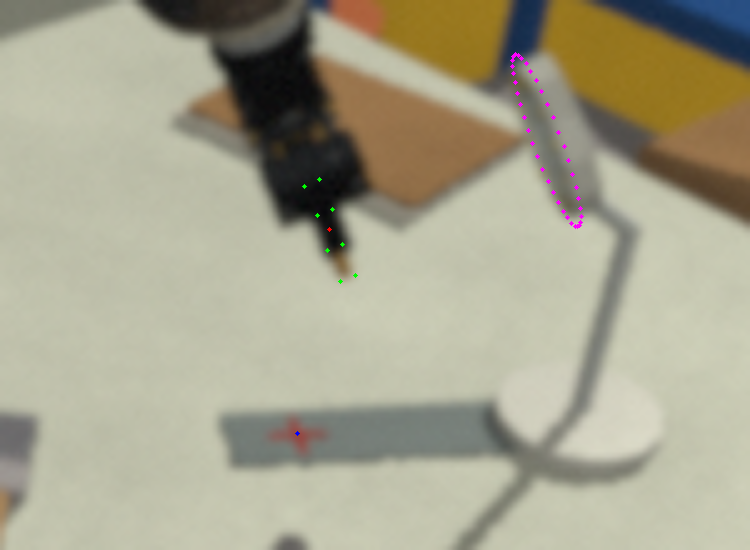

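Projected onto the picture, the model matches: the lens ring and cross overlay well, and the plaque's lower edge is at about (343,275) against (340-355,278) predicted. One settle, a last look, then hand in.

```bash
python3 -m crank '[[-1,0,0,0,0,0],[-1,0,0,0,0,0],[-1,0,0,0,0,0],[-1,0,0,0,0,0],[-1,0,0,0,0,0]]'
python3 -c "
from h import *
import cv2
from cell import env
p,d=vision.read_camera('scene');cv2.imwrite('pics/s14.png',cv2.resize(p[80:320,190:490],None,fx=2.6,fy=2.4,interpolation=cv2.INTER_CUBIC))
p,M=lampT((448,350,200),np.radians(58)); plan(p,0,Rm=M); print(env.state()['qvel'].round(4),env.state()['opening'])"
```

```text
t: 16.8
eef_pos: [449.8, 351.8, 195.2]
tcp_rot: [-1.152, 0.0, -0.562]
ft_force: [0.8, -0.4, -2.9]
opening: 0.462
t 16.85 tcp [449.8 351.8 195.2] ROW [-0.6, -0.2, -0.3] [0.06, -0.19, 0.06] f [ 0.2 -0.  -1.7] q [0.44 0.33 1.98 0.46 0.52 0.64]
[-0.0004 -0.0002 -0.0011 -0.0004 -0.      0.0004] 0.4583565850038183
```

View pics/s14.png

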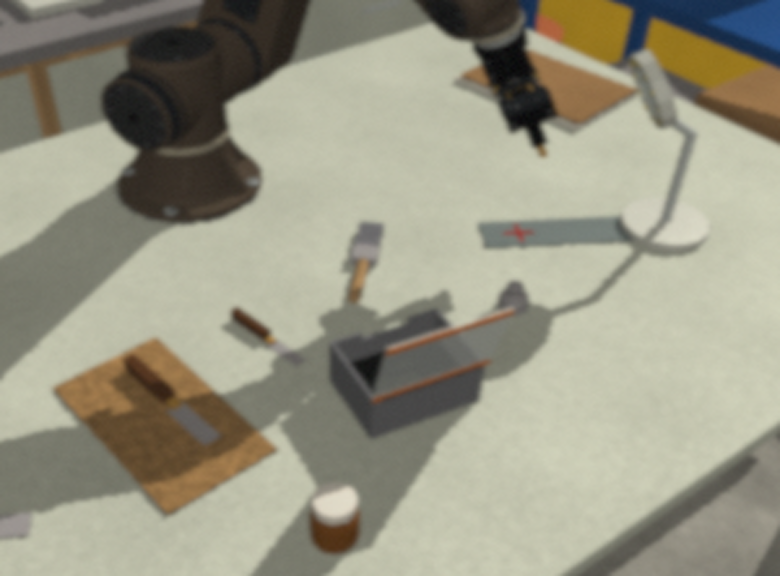

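The lid is open, the spatula is flat on the cork at (170,395), and the jar, weight and brush are where they started. The plaque is held still in front of the lens.

```bash
python3 -c "
from cell import job; print(job.job_done())"
```

```text
the job is handed in; nothing more can be done
None
```

The job is done and handed in at about 17 s of the 72 s allowed; no verdict was given. I levered the lid open with the level spatula blade and laid the spatula back on its pad. Then I lifted the plaque out by its side edges and presented it at the lamp with its blue face to the lens.

**Last checks:**
- **Lid:** it stands past upright, at about 1.8 rad by the picture.
- **Spatula:** it lies flat on the cork, let go.
- **Plaque position:** the tool is within 1 mm and 0.3° of the target I worked out. The plaque's place in the jaws and the lamp's pose come from pictures, so the plaque's true place is less certain, by about 3 mm.
- **Steadiness:** the arm was still, and the opening (0.46, about 44 mm) matches the plaque's width.
- **Jar, weight and brush:** they look unmoved in the last picture.

**Disagreements:**
- **Lamp direction:** my readings ranged from 57.5° to 59.1°, and I used 58°.
- **Lens ring:** the lower edge of my overlay sat about 2–3 pixels off the picture.
- **Blue face:** I saw it just after the lift, but it was hidden from both cameras in the final pose.

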